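Renew the cartridge of the counter water filter

TASK

Renew the drinks counter's water filter: lift the new cartridge with the grip tab out of the slanted rack and stand it upright in the cup of the filter's foot, then lower the white hood over it with its ears in the collar's two gaps and turn the hood clockwise (seen from above) up to its stop, so that it is locked. Only when the hood is locked, swing the inlet valve's lever fully open, in line with its pipe. Set the parts down rather than dropping them, and leave the other cartridge in the rack and the other things on the counter where they are.

Things in the scene. Friction and masses are not known exactly. Their poses are not given: they have to be found in the camera images.
- cartridge_mid (a point): Centre (half-way up) of the new cartridge, the one with a tab: hollow white shell, grey end caps, open below, diameter 52 (49 at the foot), body 72 tall; on its crown a flat grey grip tab 28 high, 36 wide along own x, 14 thick along own y (mm). Own z runs up its axis: underside 50 mm below this point, shoulder (foot of the tab) 22 above, tab's top 50 above.
- cartridge: The same cartridge, 0.13 to 0.25 kg; origin at the centre of its underside. It starts in one of the rack's two pockets, leaning 0.56 rad (32 degrees), its top towards the robot's side. The pocket holds its lowest 48 mm, so it is drawn out along its own axis.
- rack: Slanted steel rack, fixed, 156 mm wide (own y), 120 mm deep, 88 mm high, origin on the counter under its middle. Two square pockets, 58 mm inside, side by side with their axes 40 mm to either side of the middle, leaning 0.56 rad towards its own -x, the side nearer the robot.
- plain: The other cartridge in the rack: no tab, flat crown, diameter 52 mm, 64 mm long; not wanted, to be left there. Origin at the centre of its underside.
- foot: The filter's foot, fixed: grey round plinth, 164 mm diameter, its seat plane 26 mm above the counter. On it a white cup for the cartridge (inside diameter 61, outside 67, 10 mm high), around that a grey bayonet collar (outside 142, bore 102, 15 mm high) whose inner flange has two gaps for the hood's ears. Origin at the centre of its underside. Own z is up; the inlet pipe runs towards own -y.
- seat (a point): Centre of the cup's floor, on the foot's axis, 26 mm above the counter: the plane on which cartridge and hood stand. Seated, the cartridge's centre is 50 mm and the hood's centre 73 mm above it.
- gap (a point): Middle of one of the collar's two gaps, at the seat plane, 58 mm from the foot's axis; the other is opposite. Each is 50 degrees wide, centred 65 degrees counter-clockwise (from above) from the foot's own +x or -x. The ears go down through the gaps to the seat plane, then turn 65 degrees clockwise under the flange (10 mm of room) to stops: locked, the hood's x line lies along the foot's x line, either way.
- hood_mid (a point): Centre (half-way up) of the hood: hollow white shell, open below, diameter 88 (84 at the rim), wall 3, shell 118 tall (inside 112 deep); on its crown a grip bar 28 high, 54 long along own x, 16 thick along own y (mm). It starts upright on the counter, own z up. Rim 73 mm below this point, crown (foot of the bar) 45 above, bar's top 73 above.
- hood: The same hood, 0.2 to 0.35 kg; origin at the centre of its rim plane. Two ears stand out at the rim along own +x and -x: 18 mm wide, 7 mm high, reaching 60 mm from the axis.
- valve (a joint): The inlet ball valve's lever: 0 shut (square to the pipe), 1.57 rad fully open against its stop (above and along the pipe, pointing away from the foot). It turns about the vertical, counter-clockwise from above to open, friction 0.12 N m, and stays where it is left. Starts at 0 to 0.2 rad.
- valve_axis (a point): The lever's pivot, 130 mm from the foot's axis towards the foot's own -y, at the lever's mid-height, 56 mm above the counter. The brass valve body under it is 33 mm high, the pipe 24 mm.
- valve_tip (a point): A point on the lever 65 mm from its pivot, at mid-height. The lever is a steel bar with a dark rubber sleeve, 75 mm long, 14 to 17 mm wide, 10 mm high (51 to 61 mm above the counter); shut it points to the foot's own -x, open to its own -y.
- pump_bottle: Bystander: clear pump bottle, 72 mm diameter, 196 mm tall. Origin under it.
- cup_stack: Bystander: stack of paper cups upside down, 80 mm diameter, 155 mm tall. Origin under it.
- stirrer_jar: Bystander: glass jar of stirrers, 68 mm diameter, 150 mm tall with its sticks. Origin under it.
- mug: Bystander: white mug, 80 mm diameter, 92 mm tall. Origin under it.
- spanner: Bystander: black plastic housing spanner lying flat, about 235 by 120 mm, 10 mm thick; origin near its middle, handle towards own -x.
- saucer: Bystander: white saucer, 130 mm diameter, 18 mm high.
- syrup: Bystander: amber jar with steel cap, 54 mm diameter, 120 mm tall. Origin under it.

How it is judged (in metres and radians):
On the way, in this order (a step that is already met when the one before it is completed fails the run):
1. the cartridge stands upright in the foot's cup (horizontal distance between cartridge_mid and seat below 0.007 m and z of cartridge_mid in the frame of foot below 0.08 m and angle between cartridge_mid's own z axis and vertical below 0.1 rad), for 0.2 s.
2. the hood is down on the seat plane around the cartridge (all of step 1 and horizontal distance between hood_mid and seat below 0.009 m and z of hood_mid in the frame of foot below 0.104 m and angle between hood_mid's own z axis and vertical below 0.08 rad), for 0.1 s.
3. the hood is turned under the collar to its stop: locked (all of step 2 and angle between the x axis of hood_mid and the x axis of foot, either way round below 0.2 rad), for 0.2 s.
4. the valve is open (all of step 3 and value of joint valve above 1.4 rad), for 0.2 s.
At the end, for the whole second after the job is handed in: Cartridge upright in the cup (axis within 7 mm, depth within 4 mm, lean under 0.1 rad); hood seated around it (9 mm, 5 mm, 0.08 rad) and within 0.2 rad of its locked line; valve lever over 1.4 of 1.57 rad; hood and cartridge released and at rest (all of step 4 and linear speed of each of hood, cartridge below 0.02 m/s); the robot touches nothing.
It fails at once if the valve is opened beyond 0.6 rad while the hood is not locked (value of joint valve above 0.6 rad and not (horizontal distance between hood_mid and seat below 0.009 m and z of hood_mid in the frame of foot below 0.104 m and angle between hood_mid's own z axis and vertical below 0.08 rad and angle between the x axis of hood_mid and the x axis of foot, either way round below 0.2 rad)).
It fails at once if the cartridge or the hood is dropped onto the foot (faster than 0.6 m/s) ((horizontal distance between cartridge_mid and seat below 0.03 m and linear speed of cartridge above 0.6 m/s) or (horizontal distance between hood_mid and seat below 0.03 m and linear speed of hood above 0.6 m/s)).
It fails at once if the plain cartridge is taken from its pocket (moved over 25 mm) (distance of plain from where it was at the start of the episode above 0.025 m).
It fails at once if another thing on the counter is pushed over 40 mm or knocked over (distance of any of pump_bottle, cup_stack, stirrer_jar, mug, spanner, saucer, syrup from where it was at the start of the episode above 0.04 m or angle between any of pump_bottle, cup_stack, stirrer_jar, mug, spanner, saucer, syrup's own z axis and vertical above 0.6 rad).
It also fails if it takes over 72 s, if anything falls off the work surface, if the arm or the gripper's body presses on something with over 40 N, if the wrist force passes 120 N, or if a joint passes its speed limit or range.

ROBOT

A 6-joint arm with a two-finger parallel gripper is mounted at the origin on the work surface. World frame = base frame: x ahead of the robot, y to its left, z up, the work surface at z = 0. Lengths are in m, angles in degrees, forces in N, time in s.
With the tool pointing down it reaches from about 0.3 to 0.75 m from the base axis. Payload 8.5 kg.
Tool frame: the origin (TCP) lies at the very end of the fingers, on their centre line; the grasp point (between the pads) lies 19 mm behind it (env.tcp_to_grasp is the distance from the TCP to the grasp point, in m); z points along the fingers, y is the line along which they close (so a half turn about z gives the same grasp; the last joint's range is limited). The gripper opens to 85 mm and grips with 20 to 120 N. Pads are 22 mm wide; open, the fingers measure 114 mm over their backs; the gripper's body (76 mm by 85 mm) begins 54 mm behind the grasp point. The pads swing forward as they close: fully open they stand 13 mm farther back than shut.
Start: joints at [-82.351, 21.807, 74.336, -0, 83.858, -12.336], TCP at [0.188, -0.517, 0.231] pointing down, gripper open.
Joint ranges: [-178.18, 178.18], [-50.72, 133.34], [12.68, 142.11], [-81.47, 261.47], [9.98, 163.14], [-165.26, 165.26]. Speed limits (degrees/s): [136.94, 136.94, 180, 180, 180, 180].

INTERFACE

Orientations are given as a 3x3 rotation matrix whose columns are the frame's x, y, z axes.
In Python, from rig import status, get_image, env gives the robot as it stands.
- The arm moves only by the shell command python3 -m handwheel 'ROWS' [FORCE]. ROWS is text: rows parted by semicolons, each of 7 numbers parted by spaces: the shift along the world's x, y, z in cm, then the turn, a rotation vector about the world's x, y, z in degrees, then the opening, from 0 (shut) to 1 (fully open). In form: dx dy dz wx wy wz gripper; .... A call has 1 to 8 rows; each row is the pose to reach, as a shift and turn from the pose commanded when the call began; what a row does not reach only later rows make up. A row lasts 1/12 s, in which the tool goes at most 41.7 mm and 7.16 degrees, less where a joint would pass 70% of its speed; a pose out of reach is approached as far as the arm can. A call with a gripper value outside its range is refused whole. The fingers move at their own pace and stop on an object; FORCE is the grip in N (left out, the last holds). Time passes only in rows, so rows that repeat a pose let the fingers close. It gives the time, the measured TCP pose, the force, the opening and the grip force at its end, in the units of the state.
- status.observe(): the state, without advancing time (a new reading comes with each control period).
- get_image(name): name is "scene" or "side" or "wrist"; returns a dict with "color" (480x640x3 uint8, red, green, blue), "vertical_fov" (degrees; the focal length in pixels is half the picture's height over the tangent of half this angle, whatever the lens; pixels are square), "cx", "cy" (the principal point, pixels), "xyz" and "orientation" of the camera in the world. Camera axes: x right, y down, z forward; pixel columns grow to the right and rows downward; lengths in m; the calibration is good to about 2 mm. The wrist camera is an equidistant fisheye: a pixel r from the principal point sees the ray r / f radians off the axis. A picture is of the moment at which its call begins. There is no depth.
- env.close_job(): hands the job in; it is judged then, once.
The state is a dict: "time_s": time; "q": joint angles; "qvel": joint speeds; "joint_efforts": joint torques, N m; "position": TCP position; "tool_rot": TCP orientation; "ft_force": force on the tool from outside, world axes, zero at the start; "wrist_torque": the same for the moment, N m; "grip_width": finger opening in m; "gripper_force": force on a finger pad.
Only numpy, scipy, OpenCV 4.12 (cv2) and the standard library are available. Lean on these libraries where they do the work, as an engineer would, in place of code of your own. Each camera call takes 0.05 s, during which the arm holds its last target. There are 200 camera calls.

## Working session

There is one attempt and no reset: what is moved stays moved. The work goes in short steps, Python scripts to look and compute and a shell command to move; the robot and the scene stay as the last step left them, time stands still between calls to the robot, and variables do not carry over. Pictures are saved under pics/ and viewed, at most 10 in all, crops included, and the job is handed in when it is done.

```bash
ls; mkdir -p pics; cat > h.py <<'E'
import numpy as np, cv2
from rig import status, get_image, env
def save(n,f):
    d=get_image(n); cv2.imwrite('pics/'+f+'.png',d['color'][:,:,::-1]); 
    np.save('pics/'+f+'.npy',d,allow_pickle=True); return d
def load(f): return np.load('pics/'+f+'.npy',allow_pickle=True).item()
def ray(d,u,v,fish=False):
    f=240/np.tan(np.radians(d['vertical_fov'])/2); x=(u-d['cx'])/f; y=(v-d['cy'])/f
    if fish:
        r=np.hypot(x,y); s=np.sinc(r/np.pi); c=np.array([x*s,y*s,np.cos(r)])
    else: c=np.array([x,y,1.])
    c=np.array(d['orientation'])@c; return np.array(d['xyz']),c/np.linalg.norm(c)
def onz(d,u,v,z,fish=False):
    o,r=ray(d,u,v,fish); return o+r*(z-o[2])/r[2]
def tri(a,b):
    (o1,r1),(o2,r2)=a,b
    A=np.stack([r1,-r2],1); t=np.linalg.lstsq(A,o2-o1,rcond=None)[0]
    p=o1+t[0]*r1;q=o2+t[1]*r2; return (p+q)/2,np.linalg.norm(p-q)
def proj(d,p,fish=False):
    f=240/np.tan(np.radians(d['vertical_fov'])/2)
    c=np.array(d['orientation']).T@(np.array(p)-np.array(d['xyz']))
    if fish:
        n=np.hypot(c[0],c[1]); th=np.arctan2(n,c[2]); return d['cx']+f*th*c[0]/n,d['cy']+f*th*c[1]/n
    return d['cx']+f*c[0]/c[2],d['cy']+f*c[1]/c[2]
E
python3 - <<'E'
from h import *
for n in ['scene','side','wrist']:
    d=save(n,n+'0'); print(n,d['vertical_fov'],d['xyz'],np.round(d['orientation'],3).tolist())
E
```

```text
pics
scene 50.545553867990456 [ 1.04522776 -0.38853496  0.94641545] [[0.68, 0.593, -0.43], [0.733, -0.554, 0.395], [-0.004, -0.584, -0.812]]
side 48.28788251602726 [0.33296427 0.97495192 0.99736926] [[-0.97, -0.168, 0.174], [-0.242, 0.654, -0.717], [0.007, -0.737, -0.676]]
wrist 65.70646984690485 [ 0.25031439 -0.49449509  0.37332792] [[0.341, -0.905, -0.254], [-0.94, -0.328, -0.092], [-0.0, 0.27, -0.963]]
```

View pics/scene0.png

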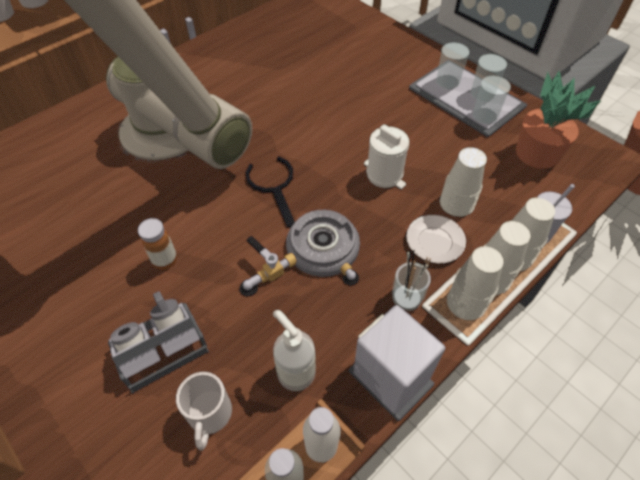

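View pics/side0.png

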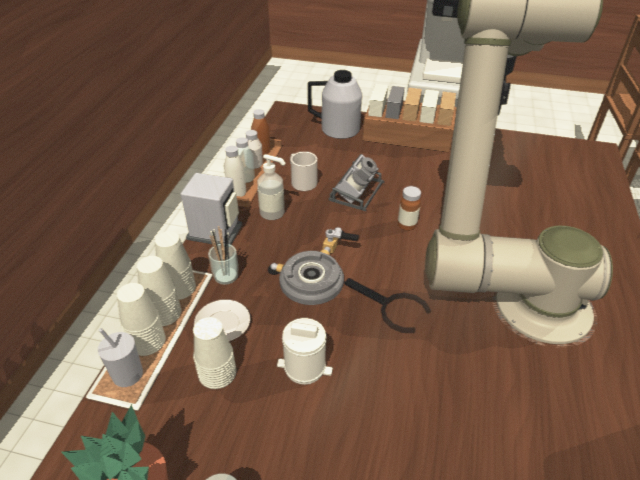

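The scene view shows the foot at (323,240), valve (268,265) with its dark lever at (257,247), hood (388,157), rack (158,345) with the tab cartridge at (165,312). The side view has the foot at (312,275), hood (305,350) and rack (357,182). I'll enlarge these for measuring.

```bash
python3 - <<'E'
from h import *
def crop(f,x,y,w,h,k):
    c=load(f)['color'][y:y+h,x:x+w,::-1]; return cv2.resize(c,None,fx=k,fy=k,interpolation=cv2.INTER_CUBIC)
t=[crop('scene0',235,200,133,100,3),crop('side0',260,222,133,100,3),crop('side0',240,300,133,100,3),crop('scene0',100,285,133,100,3)]
cv2.imwrite('pics/m1.png',np.vstack([np.hstack(t[:2]),np.hstack(t[2:])]))
t=[crop('side0',315,140,100,75,4),crop('scene0',340,115,100,75,4)]
w=load('wrist0')['color'][:,:,::-1]; t.append(cv2.resize(w,(400,300)))
t.append(np.zeros_like(t[0]))
cv2.imwrite('pics/m2.png',np.vstack([np.hstack(t[:2]),np.hstack(t[2:])]))
E
```

```text
(no output)
```

View pics/m1.png

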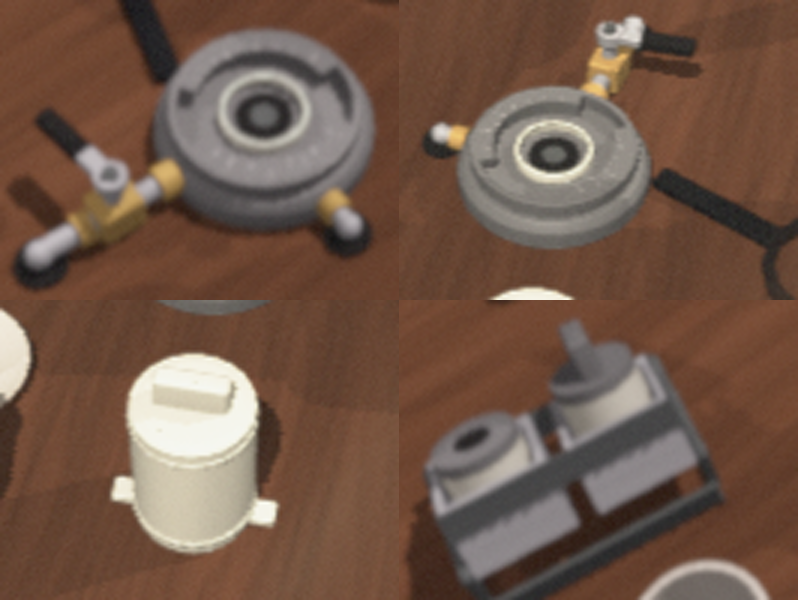

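View pics/m2.png

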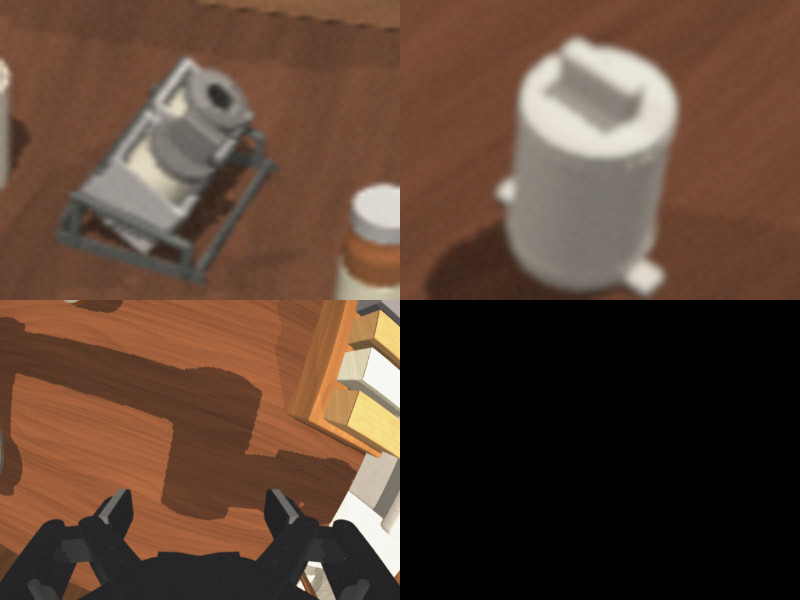

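The tiles show: cup centre (323,236.7) scene / (311.3,272.7) side; pivot (271.7,259)/(330.3,232.7); lever tip (250,239.3)/(357.7,237). Hood ears are at (281,363)/(327,371) side and (367,163)/(401.5,184) scene; the plain crown is at (126,331.7)/(369.5,163.8).

```bash
python3 - <<'E'
from h import *
s=load('scene0');d=load('side0')
P=dict(cup=((323,236.7),(311.3,272.7)),pivot=((271.7,259),(330.3,232.7)),tip=((250,239.3),(357.7,237)),earA=((367,163),(327.3,371)),earB=((401.5,184),(281,363.3)),
plaincrown=((125.5,332),(369.5,163.8)), hoodcrown=((389,140),(304.3,335.8)))
for k,(a,b) in P.items():
    p,e=tri(ray(s,*a),ray(d,*b)); print(k,p.round(4),'err',round(e,4))
for k,z in [('cup',.036),('pivot',.061),('tip',.061),('earA',.004),('earB',.004),('hoodcrown',.118)]:
    print(k,onz(s,*P[k][0],z).round(4),onz(d,*P[k][1],z).round(4))
# gap ends at collar top
g=lambda x,y:(x/3+235,y/3+200)
h=lambda x,y:((x-399)/3+260,y/3+222)
# gap edges, scene: two notches
for q in [(186,97),(250,40),(318,75),(349,110)]: print('gs',onz(s,*g(*q),.041).round(4))
for q in [(491,160),(583,105),(625,125)]: print('gd',onz(d,*h(*q),.041).round(4))
# outlet end + pipe end
print('pipeend',onz(s,*g(38,250),.024).round(4))
E
```

```text
cup [0.5725 0.0584 0.0328] err 0.0005
pivot [ 0.5547 -0.0718  0.0599] err 0.0017
tip [ 0.4821 -0.0735  0.0585] err 0.0044
earA [0.4686 0.3119 0.004 ] err 0.004
earB [0.574  0.3204 0.006 ] err 0.0012
plaincrown [ 0.5061 -0.3801  0.0845] err 0.0043
hoodcrown [0.52   0.3172 0.1169] err 0.0002
cup [0.5744 0.0569 0.036 ] [0.5715 0.0613 0.036 ]
pivot [ 0.5561 -0.0719  0.061 ] [ 0.5538 -0.0712  0.061 ]
tip [ 0.4861 -0.0737  0.061 ] [ 0.4801 -0.0725  0.061 ]
earA [0.4666 0.3113 0.004 ] [0.4702 0.3131 0.004 ]
earB [0.5736 0.3221 0.004 ] [0.574  0.3188 0.004 ]
hoodcrown [0.5207 0.3163 0.118 ] [0.5197 0.318  0.118 ]
gs [0.5293 0.0207 0.041 ]
gs [0.5225 0.0911 0.041 ]
gs [0.581  0.1055 0.041 ]
gs [0.6192 0.0998 0.041 ]
gd [0.6177 0.0877 0.041 ]
gd [0.5594 0.0048 0.041 ]
gd [0.5191 0.0197 0.041 ]
pipeend [ 0.5479 -0.1343  0.024 ]
```

```bash
python3 - <<'E'
from h import *
s=load('scene0');d=load('side0')
g=lambda x,y:((x-399)/3+100,(y-300)/3+285)
h=lambda x,y:(x/4+315,y/4+140)
for q,z in [((480,597),.0),((717,495),.0),((437,530),.06),((690,395),.06)]: print(onz(s,*g(*q),z).round(4))
for q in [(62,238),(198,278),(272,165)]: print('side',onz(d,*h(*q),0.0).round(4))
print('shoulder',onz(s,165,311,.091).round(4),'tabtop',onz(s,157.7,296,.115).round(4))
print('plain',onz(s,125.5,332,.0845).round(4))
st=status.observe(); print(st['position'],np.round(st['tool_rot'],3).tolist())
E
```

```text
[ 0.5521 -0.4315  0.    ]
[ 0.5983 -0.2818  0.    ]
[ 0.529  -0.4264  0.06  ]
[ 0.559  -0.2615  0.06  ]
side [ 0.602  -0.2886  0.    ]
side [ 0.4933 -0.2667 -0.    ]
side [ 0.4621 -0.4221  0.    ]
shoulder [ 0.5254 -0.3031  0.091 ] tabtop [ 0.5044 -0.2983  0.115 ]
plain [ 0.5085 -0.3792  0.0845]
[ 0.18793212 -0.51666947  0.23084995] [[0.94, 0.342, -0.0], [0.342, -0.94, 0.001], [0.0, -0.001, -1.0]]
```

```bash
cat >> h.py <<'E'
from scipy.spatial.transform import Rotation as Ro
def goal(pos,z,y):
    "shift/turn from the measured pose to TCP pos with tool z, and tool y nearest y"
    z=np.array(z,float);z/=np.linalg.norm(z);y=np.array(y,float);y-=z*(y@z);y/=np.linalg.norm(y)
    R=np.stack([np.cross(y,z),y,z],1); st=status.observe(); R0=np.array(st['tool_rot'])
    print('goal cm/deg',((np.array(pos)-st['position'])*100).round(2),np.degrees(Ro.from_matrix(R@R0.T).as_rotvec()).round(1))
A=np.array([-.518,.110,.848])
E
python3 - <<'E'
from h import *
goal(np.array([.525,-.303,.091])+A*.14,-A,[-.208,-.978,0])
E
```

```text
goal cm/deg [26.45 22.91 -2.11] [  2.2 -32.3 -31.2]
```

```bash
python3 -m handwheel '13 11.5 1 1.1 -16 -15.6 1;13 11.5 1 1.1 -16 -15.6 1;13 11.5 1 1.1 -16 -15.6 1;13 11.5 1 1.1 -16 -15.6 1;26.5 22.9 -2.1 2.2 -32.3 -31.2 1;26.5 22.9 -2.1 2.2 -32.3 -31.2 1;26.5 22.9 -2.1 2.2 -32.3 -31.2 1;26.5 22.9 -2.1 2.2 -32.3 -31.2 1' 60; python3 - <<'E'
from h import *
d=save('wrist','w1')
goal(np.array([.525,-.303,.091])+A*.14,-A,[-.208,-.978,0])
E
```

```text
time_s: 0.82
position: [0.4377, -0.2981, 0.2124]
tool_rot: [[0.827, -0.215, 0.519], [-0.184, -0.977, -0.112], [0.531, -0.003, -0.847]]
ft_force: [0.6, -1.0, -0.1]
grip_width: 0.0859
gripper_force: 0.0
goal cm/deg [ 1.1   0.47 -0.16] [-0.3  0.  -0.1]
```

View pics/w1.png

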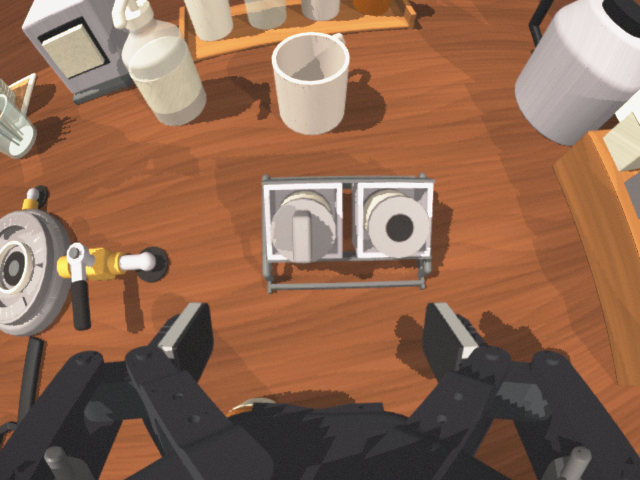

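The wrist view shows the tab's top face centred at (302,236), the shoulder disc at (304,228), the plain crown at (398,229), and the rack square to the picture with the tab's roll near zero.

```bash
python3 - <<'E'
from h import *
s=load('scene0');w=load('w1');d=load('side0')
for n,a,b in [('tabtop',(302.5,236),(157.5,297)),('shoulder',(304,229),(165,311)),('plain',(398,229),(125.5,332))]:
    p,e=tri(ray(w,*a,True),ray(s,*b)); print(n,p.round(4),round(e,4))
print('plain z.0845',onz(w,398,229,.0845,True).round(4),'tabtop z',onz(w,302.5,236,.113,True).round(4))
for n,q,z in [('rl',(263,178),.075),('rr',(435,178),.075),('bl',(270,290),.0),('br',(424,287),.0)]: print(n,onz(w,*q,z,True).round(4))
a,b=onz(w,302.5,212,.115,True),onz(w,302,261,.115,True);print('tab line',(b-a).round(4))
print('sleeve check pivot',onz(w,77,250,.061,True).round(4),'cup',onz(w,13,267,.036,True).round(4),'tip',onz(w,82,325,.061,True).round(4))
E
```

```text
tabtop [ 0.5032 -0.301   0.1111] 0.0035
shoulder [ 0.5189 -0.304   0.0807] 0.004
plain [ 0.5033 -0.3812  0.0777] 0.0045
plain z.0845 [ 0.5007 -0.3814  0.0845] tabtop z [ 0.5023 -0.3027  0.113 ]
rl [ 0.5758 -0.2803  0.075 ]
rr [ 0.5437 -0.4332  0.075 ]
bl [ 0.4904 -0.2617  0.    ]
br [ 0.4582 -0.4167  0.    ]
tab line [-0.0363  0.0079  0.    ]
sleeve check pivot [ 0.5562 -0.0771  0.061 ] cup [0.5686 0.0463 0.036 ] tip [ 0.4797 -0.0787  0.061 ]
```

```bash
python3 - <<'E'
from h import *
t=np.array([.5145,-.3032,.0925])
goal(t+A*.06,-A,[-.21,-.978,0]); goal(t,-A,[-.21,-.978,0])
E
```

```text
goal cm/deg [ 4.19 -0.43 -6.8 ] [-0.3  0.  -0.2]
goal cm/deg [  7.3   -1.09 -11.89] [-0.3  0.  -0.2]
```

```bash
python3 -m handwheel '2.5 -0.3 -4 0 0 0 0.5;4.2 -0.4 -6.8 0 0 0 0.5;4.2 -0.4 -6.8 0 0 0 0.5;4.2 -0.4 -6.8 0 0 0 0.5;4.2 -0.4 -6.8 0 0 0 0.5;4.2 -0.4 -6.8 0 0 0 0.5' 60; python3 - <<'E'
from h import *
d=save('wrist','w2')
t=np.array([.5145,-.3032,.0925])
goal(t,-A,[-.21,-.978,0]);print(status.observe()['position'], status.observe()['qvel'])
E
```

```text
time_s: 1.37
position: [0.4799, -0.3051, 0.1471]
tool_rot: [[0.829, -0.21, 0.519], [-0.177, -0.978, -0.113], [0.531, 0.002, -0.847]]
ft_force: [-0.1, -0.1, 0.2]
grip_width: 0.0429
gripper_force: 0.0
goal cm/deg [ 3.47  0.19 -5.47] [0.2 0.1 0. ]
[ 0.47984418 -0.30512362  0.1471868 ] [-0.03653605  0.0005158   0.16352172  0.13146324 -0.15804549  0.04281336]
```

View pics/w2.png

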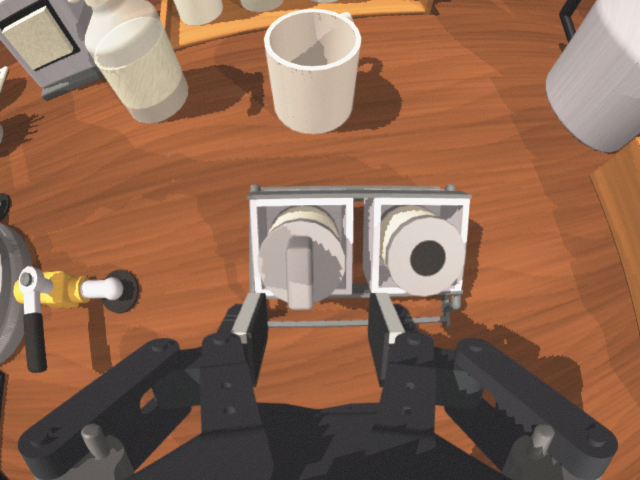

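```bash
python3 - <<'E'
from h import *
w=load('w2'); st=status.observe(); R=np.array(st['tool_rot'])
T=np.array([.503,-.301,.112]);x=np.array([.829,-.177,.531]);y=np.array([.21,.978,0])
for i in (-.018,.018): print('top end',[np.round(proj(w,T+i*x+j*y,True)) for j in (-.007,.007)],'foot',np.round(proj(w,T+i*x-A*.028,True)))
c=cv2.cvtColor(w['color'],cv2.COLOR_RGB2GRAY); print(c[240:312:6,276:324:3])
# line along tool z at TCP
p=np.array(st['position']); print([np.round(proj(w,p+k*R[:,2],True)) for k in (0,.03,.06)])
E
```

```text
top end [array([311., 305.]), array([285., 305.])] foot [300. 286.]
top end [array([311., 242.]), array([283., 242.])] foot [299. 229.]
[[180 179 178 179 162 135 129 129 126 123 120  99 163 185 207 210]
 [181 178 177 180 147 134 134 136 131 131 127  93 106 132 135 132]
 [179 179 178 164 187 184 183 181 181 179 176 136 108 133 130 131]
 [176 177 178 168 184 185 186 180 181 179 174 133 107 130 134 132]
 [177 173 177 177 185 185 182 182 180 179 173 131 101 130 131 131]
 [177 178 177 173 184 181 183 181 179 175 172 136  99 132 132 131]
 [177 178 177 176 183 183 181 179 178 175 170 135  93 132 131 130]
 [175 176 176 175 188 204 187 180 177 174 171 136 102 130 130 130]
 [192 193 188 175 181 204 206 206 206 205 203 173 119 128 132 130]
 [205 204 205 206 180 201 205 205 207 203 204 175 120 130 132 130]
 [120  78 116 194 175 200 204 203 204 201 199 174 125 128 128  91]
 [ 76  69  76  78 140 199 203 201 201 199 198 175 123 117 117 117]]
[array([314., 307.]), array([314., 282.]), array([315., 263.])]
```

```bash
python3 -m handwheel '0.2 0.85 0 0 0 0 0.5;1.8 0.5 -2.7 0 0 0 0.5;3.3 0.2 -5.3 0 0 0 0.5;3.3 0.2 -5.3 0 0 0 0.5;3.3 0.2 -5.3 0 0 0 0;3.3 0.2 -5.3 0 0 0 0;3.3 0.2 -5.3 0 0 0 0;3.3 0.2 -5.3 0 0 0 0' 60; python3 -m handwheel '0 0 0 0 0 0 0;0 0 0 0 0 0 0;0 0 0 0 0 0 0' 60
```

```text
time_s: 2.08
position: [0.5129, -0.3026, 0.0944]
tool_rot: [[0.829, -0.209, 0.519], [-0.176, -0.978, -0.113], [0.531, 0.002, -0.847]]
ft_force: [-4.8, 1.9, 7.8]
grip_width: 0.0125
gripper_force: 59.7
time_s: 2.33
position: [0.5129, -0.3026, 0.0944]
tool_rot: [[0.829, -0.209, 0.519], [-0.176, -0.978, -0.113], [0.531, 0.002, -0.847]]
ft_force: [-6.1, 0.8, 8.6]
grip_width: 0.0127
gripper_force: 59.7
```

```bash
python3 -m handwheel '-0.8 0.17 1.3 0 0 0 0;-1.6 0.34 2.6 0 0 0 0;-2.4 0.51 3.9 0 0 0 0;-3.2 0.68 5.2 0 0 0 0;-4.0 0.85 6.6 0 0 0 0;-4.0 0.85 8 0 0 0 0;-4.0 0.85 8 0 0 0 0'; python3 - <<'E'
from h import *
d=save('wrist','w3');print(status.observe()['position'])
goal([.573,.059,.26],[0,0,-1],[-.21,-.978,0])
E
```

```text
time_s: 2.92
position: [0.4731, -0.2947, 0.1759]
tool_rot: [[0.828, -0.21, 0.52], [-0.175, -0.978, -0.116], [0.533, 0.004, -0.846]]
ft_force: [-0.3, -1.3, -2.0]
grip_width: 0.0129
gripper_force: 59.2
[ 0.47301911 -0.29436063  0.17427711]
goal cm/deg [10.   35.34  8.57] [ 6.9 31.4 -0.1]
```

```bash
python3 -m handwheel '0 3 4 1.4 6.3 0 0;2 7 6.5 2.8 12.6 0 0;4 11 8.5 4.2 18.9 0 0;5.5 15 8.5 5.6 25.2 0 0;7 19 8.5 6.9 31.4 0 0;8 23 8.5 6.9 31.4 0 0;9 27 8.5 6.9 31.4 0 0;9.5 31 8.5 6.9 31.4 0 0'; python3 -m handwheel '0.5 3.5 0 0 0 0 0;0.5 4 0 0 0 0 0;0.5 4 0 0 0 0 0;0.5 4 0 0 0 0 0;0.5 4 0 0 0 0 0';python3 - <<'E'
from h import *
d=save('wrist','w4');d=save('scene','s4');d=save('side','d4');print(status.observe()['position'])
goal([.573,.059,.26],[0,0,-1],[-.21,-.978,0])
a=load('w4')['color'];a=cv2.resize(a,(400,300))
b=cv2.resize(load('s4')['color'][100:250,240:440],(400,300));c=cv2.resize(load('d4')['color'][150:300,220:420],(400,300))
cv2.imwrite('pics/m4.png',np.vstack([np.hstack([b,c]),np.hstack([a,a*0])])[:,:,::-1])
E
```

```text
time_s: 3.63
position: [0.5609, -0.0212, 0.2555]
tool_rot: [[0.978, -0.209, -0.004], [-0.209, -0.978, 0.004], [-0.005, -0.003, -1.0]]
ft_force: [0.5, -0.3, -2.2]
grip_width: 0.0127
gripper_force: 59.2
time_s: 4.05
position: [0.5649, 0.0154, 0.2563]
tool_rot: [[0.978, -0.211, -0.003], [-0.211, -0.978, 0.003], [-0.004, -0.002, -1.0]]
ft_force: [-0.0, -0.6, -3.0]
grip_width: 0.0126
gripper_force: 59.3
[0.56497716 0.01531732 0.25666628]
goal cm/deg [0.8  4.37 0.33] [-0.2 -0.2  0.1]
```

View pics/m4.png

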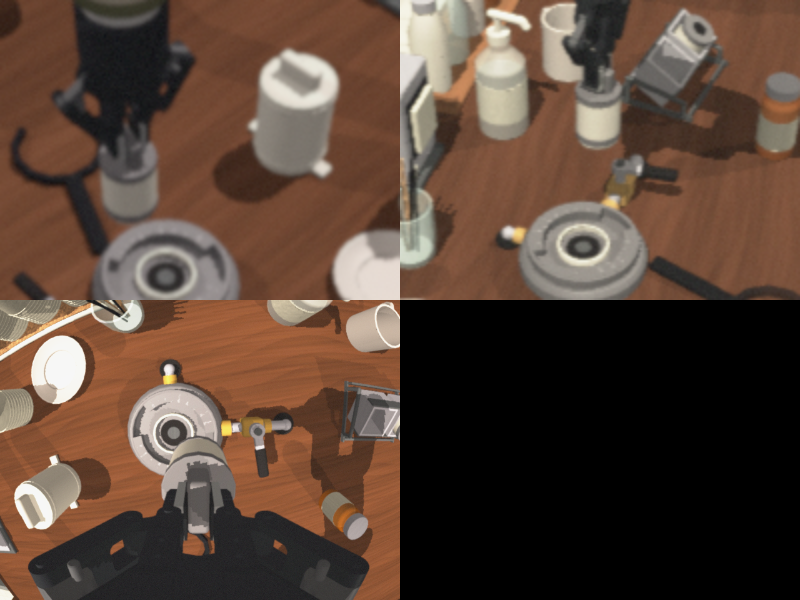

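The cartridge hangs upright (scene crop axis x≈129, side crop x≈600), and cup centre is again near (322.5,237) scene and (310.5,272.5) side, wrist (280,211).

```bash
python3 - <<'E'
from h import *
s=load('s4');d=load('d4');w=load('w4')
print('cup',tri(ray(s,322.5,237),ray(d,310.5,272.5)), onz(w,280,211,.034,True))
print('bottom',tri(ray(s,304.5,201.5),ray(d,319.5,218.5)))
st=status.observe();print(st['position'])
# cup ellipse in wrist: bright ring pixels
g=cv2.cvtColor(w['color'],cv2.COLOR_RGB2HSV); m=((g[...,1]<45)&(g[...,2]>200)).astype(np.uint8); m[:170]=0;m[255:]=0;m[:,:240]=0;m[:,320:]=0
n,l,sta,c=cv2.connectedComponentsWithStats(m)
for i in range(1,n):
    if sta[i,4]>40: print(sta[i],c[i])
g2=cv2.cvtColor(s['color'],cv2.COLOR_RGB2GRAY)
E
```

```text
cup (array([0.57360929, 0.05744372, 0.03284311]), np.float64(0.0020595870822786256)) [0.57290015 0.05080947 0.034     ]
bottom (array([0.56249693, 0.01781877, 0.17966574]), np.float64(0.0003794750070042336))
[0.56497716 0.01531732 0.25666628]
[240 170  80  46 909] [287.97029703 180.54455446]
[ 240  181   70   68 1128] [267.15957447 210.56205674]
```

```bash
python3 -m handwheel '0.5 3 0 0 0 0 0;0.9 4.1 -2 0 0 0 0;0.9 4.1 -5 0 0 0 0;0.9 4.1 -8 0 0 0 0;0.9 4.1 -11 0 0 0 0;0.9 4.1 -12.4 0 0 0 0;0.9 4.1 -12.4 0 0 0 0;0.9 4.1 -12.4 0 0 0 0';python3 - <<'E'
from h import *
d=save('wrist','w5');d=save('scene','s5');d=save('side','d5');print(status.observe()['position'])
b=cv2.resize(load('s5')['color'][185:285,257:390],None,fx=3,fy=3);c=cv2.resize(load('d5')['color'][222:322,245:378],None,fx=3,fy=3);a=load('w5')['color'][100:400,120:518]
a=cv2.resize(a,(399,300))
cv2.imwrite('pics/m5.png',np.vstack([np.hstack([b,c]),np.hstack([a,a*0])])[:,:,::-1])
E
```

```text
time_s: 4.87
position: [0.5741, 0.0569, 0.1329]
tool_rot: [[0.978, -0.211, -0.003], [-0.211, -0.978, 0.003], [-0.004, -0.002, -1.0]]
ft_force: [-0.4, -0.2, -1.2]
grip_width: 0.0127
gripper_force: 59.4
[0.57481614 0.0571583  0.13444748]
```

View pics/m5.png

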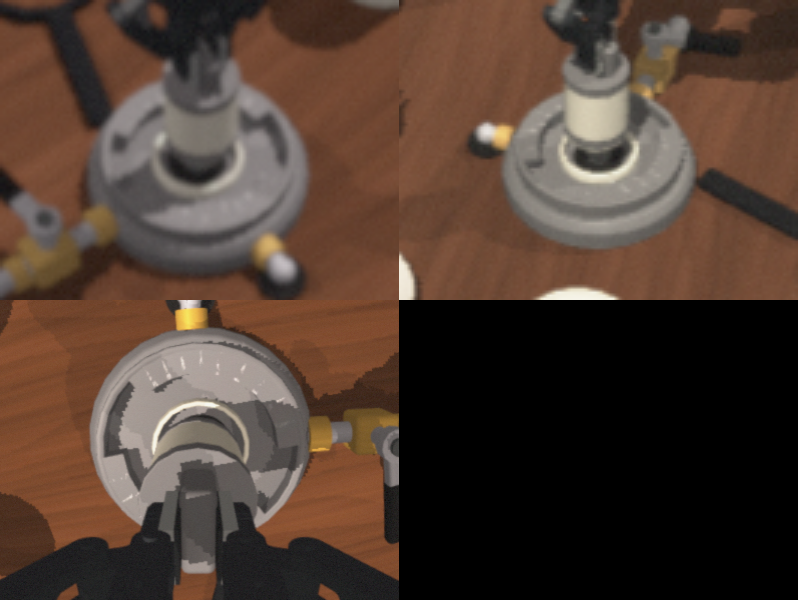

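The cartridge sits centred over the cup in all three views (scene 199 vs 200, side 596 vs 598, wrist 198 vs 199). I'll lower it.

```bash
python3 -m handwheel '0.05 0 -1 0 0 0 0;0.05 0 -2 0 0 0 0;0.05 0 -2.5 0 0 0 0;0.05 0 -2.8 0 0 0 0;0.05 0 -2.8 0 0 0 0;0.05 0 -2.8 0 0 0 0'
```

```text
time_s: 5.52
position: [0.5745, 0.0576, 0.1046]
tool_rot: [[0.978, -0.209, -0.003], [-0.209, -0.978, 0.003], [-0.003, -0.002, -1.0]]
ft_force: [0.3, 0.2, -1.3]
grip_width: 0.0126
gripper_force: 59.3
```

```bash
python3 -m handwheel '0 0 -0.15 0 0 0 0;0 0 -0.3 0 0 0 0;0 0 -0.4 0 0 0 0;0 0 -0.4 0 0 0 0'
```

```text
time_s: 5.85
position: [0.575, 0.0578, 0.1043]
tool_rot: [[0.978, -0.209, 0.001], [-0.209, -0.978, 0.003], [0.0, -0.003, -1.0]]
ft_force: [-9.1, 2.4, 27.2]
grip_width: 0.0127
gripper_force: 63.4
```

```bash
python3 -m handwheel '0 0 0.3 0 0 0 0;0 0 0.3 0 0 0 0.5;0 0 0.3 0 0 0 0.5;0 0 0.3 0 0 0 0.5;0 0 1.5 0 0 0 0.5;0 0 5 0 0 0 0.5;0 0 9 0 0 0 0.7;0 0 13 0 0 0 0.7';python3 - <<'E'
from h import *
d=save('scene','s6');d=save('side','d6');print(status.observe()['position'])
b=cv2.resize(load('s6')['color'][185:285,257:390],None,fx=3,fy=3);c=cv2.resize(load('d6')['color'][222:322,245:378],None,fx=3,fy=3)
cv2.imwrite('pics/m6.png',np.hstack([b,c])[:,:,::-1])
goal([.521,.317,.26],[0,0,-1],[np.sin(np.radians(4.6)),-np.cos(np.radians(4.6)),0])
E
```

```text
time_s: 6.52
position: [0.5741, 0.0575, 0.2316]
tool_rot: [[0.978, -0.21, -0.005], [-0.21, -0.978, 0.003], [-0.005, -0.002, -1.0]]
ft_force: [0.7, 0.1, -0.2]
grip_width: 0.0596
gripper_force: 0.0
[0.57670546 0.05736153 0.23700989]
goal cm/deg [-5.57 25.96  2.3 ] [-0.2  0.5 16.7]
```

View pics/m6.png

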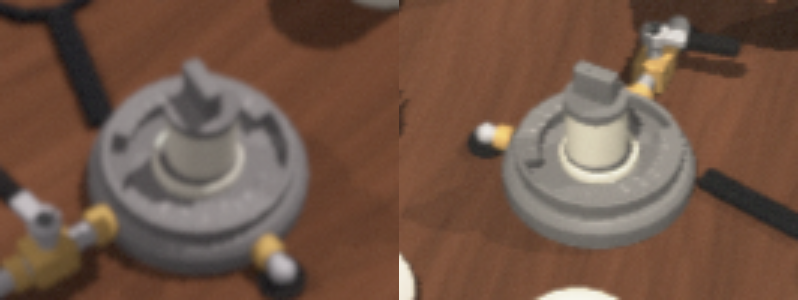

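The cartridge stands upright and centred in the cup (side 597 vs cup 598). Next is the hood.

```bash
python3 -m handwheel '0 2 2 0 0 5 0.6;-1 6 2.5 0 0 10 0.6;-2 10 2.5 0 0 16.7 0.6;-3 14 2.5 0 0 16.7 0.6;-4 18 2.5 0 0 16.7 0.6;-5 22 2.5 0 0 16.7 0.6;-7.5 25.5 2.5 0 0 16.7 0.6;-8.5 25.9 2.5 0 0 16.7 0.6'; python3 -m handwheel '0 0 0 0 0 0 0.6;0 0 0 0 0 0 0.6;0 0 0 0 0 0 0.6'; python3 - <<'E'
from h import *
d=save('wrist','w7')
goal([.521,.317,.26],[0,0,-1],[np.sin(np.radians(4.6)),-np.cos(np.radians(4.6)),0])
T=np.array([.521,.317,.146]);x=np.array([.9968,.080,0]);y=np.array([-.08,.9968,0])
for i in(-.027,.027): print([np.round(proj(d,T+i*x+j*y,True)) for j in(-.008,.008)])
print('crown',[np.round(proj(d,T*[1,1,0]+[0,0,.118]+.044*v,True)) for v in(x,-x,y,-y)])
print('ears',[np.round(proj(d,T*[1,1,0]+[0,0,.007]+.06*v,True)) for v in(x,-x)])
E
```

```text
time_s: 7.28
position: [0.4868, 0.321, 0.2545]
tool_rot: [[0.996, 0.085, -0.006], [0.085, -0.996, 0.003], [-0.005, -0.003, -1.0]]
ft_force: [0.3, 0.1, 0.1]
grip_width: 0.0513
gripper_force: 0.0
time_s: 7.53
position: [0.4903, 0.3156, 0.2555]
tool_rot: [[0.997, 0.079, -0.004], [0.079, -0.997, 0.002], [-0.003, -0.002, -1.0]]
ft_force: [-0.3, -0.2, -0.9]
grip_width: 0.0515
gripper_force: 0.0
goal cm/deg [3.05 0.16 0.45] [-0.1 -0.2  0.1]
[array([329., 235.]), array([306., 235.])]
[array([329., 157.]), array([306., 157.])]
crown [array([318., 133.]), array([318., 247.]), array([260., 192.]), array([375., 192.])]
ears [array([318., 121.]), array([318., 233.])]
```

View pics/w7.png

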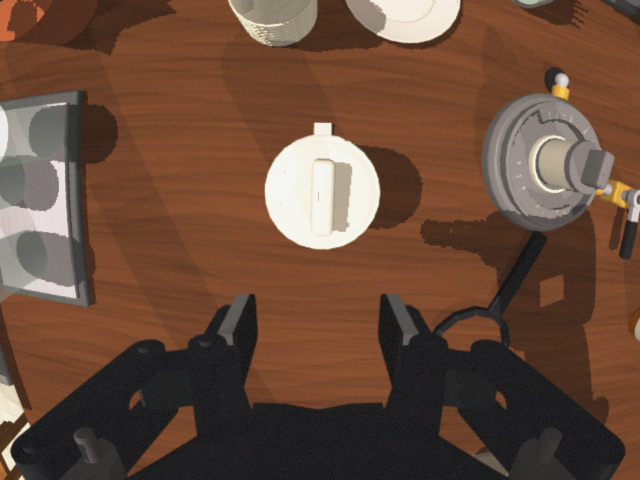

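The hood bar is centred at (322.5,197), square to the gripper and about 3.5 mm towards -y of my estimate; the crown agrees.

```bash
python3 -m handwheel '3.1 -0.15 -1 0 0 0 0.6;3.1 -0.15 -5 0 0 0 0.6;3.1 -0.15 -9 0 0 0 0.6;3.1 -0.15 -12 0 0 0 0.6;3.1 -0.15 -13.1 0 0 0 0.6;3.1 -0.15 -13.1 0 0 0 0.6;3.1 -0.15 -13.1 0 0 0 0.6' 100; python3 -m handwheel '0 0 0 0 0 0 0;0 0 0 0 0 0 0;0 0 0 0 0 0 0;0 0 0 0 0 0 0;0 0 0 0 0 0 0;0 0 0 0 0 0 0' 100
```

```text
time_s: 8.17
position: [0.5214, 0.3141, 0.1248]
tool_rot: [[0.997, 0.079, -0.004], [0.079, -0.997, 0.002], [-0.003, -0.002, -1.0]]
ft_force: [-0.3, -0.2, 0.9]
grip_width: 0.0513
gripper_force: 0.0
time_s: 8.67
position: [0.5213, 0.3152, 0.1265]
tool_rot: [[0.997, 0.08, -0.0], [0.08, -0.997, 0.003], [0.0, -0.003, -1.0]]
ft_force: [0.2, -1.6, 4.9]
grip_width: 0.0135
gripper_force: 98.9
```

```bash
python3 -m handwheel '0 0 2 0 0 0 0;0 0 5 0 0 0 0;0 0 9 0 0 7 0;0 -2 13 0 0 14 0;1 -6 16 0 0 21 0;2 -10 16.3 0 0 28 0;3 -14 16.3 0 0 35 0;4 -18 16.3 0 0 42 0'; python3 -m handwheel '0.5 -3.5 0 0 0 7 0;1.2 -7 0 0 0 11 0;1.2 -7.7 0 0 0 11 0;1.2 -7.7 0 0 0 11 0;1.2 -7.7 0 0 0 11 0;1.2 -7.7 0 0 0 11 0';python3 - <<'E'
from h import *
d=save('wrist','w8');d=save('scene','s8');d=save('side','d8');st=status.observe();print(st['position'],st['q'],st['ft_force'])
b=cv2.resize(load('s8')['color'][125:275,240:440],(400,300));c=cv2.resize(load('d8')['color'][150:300,220:420],(400,300));a=cv2.resize(load('w8')['color'],(400,300))
cv2.imwrite('pics/m8.png',np.vstack([np.hstack([b,c]),np.hstack([a,a*0])])[:,:,::-1])
E
```

```text
time_s: 9.33
position: [0.5564, 0.1503, 0.2886]
tool_rot: [[0.696, 0.718, -0.003], [0.718, -0.696, -0.0], [-0.002, -0.002, -1.0]]
ft_force: [0.9, 0.1, -3.4]
grip_width: 0.0138
gripper_force: 98.2
time_s: 9.83
position: [0.5682, 0.076, 0.2876]
tool_rot: [[0.551, 0.835, -0.004], [0.835, -0.551, -0.001], [-0.003, -0.003, -1.0]]
ft_force: [0.3, 0.1, -2.8]
grip_width: 0.0135
gripper_force: 98.2
[0.56822604 0.07599333 0.28764499] [-4.17134037e+00  2.25165486e+01  6.39386762e+01 -8.37538541e-02
  9.37643128e+01  2.91968397e+01] [ 0.78488139  0.01947066 -2.35072087]
```

View pics/m8.png

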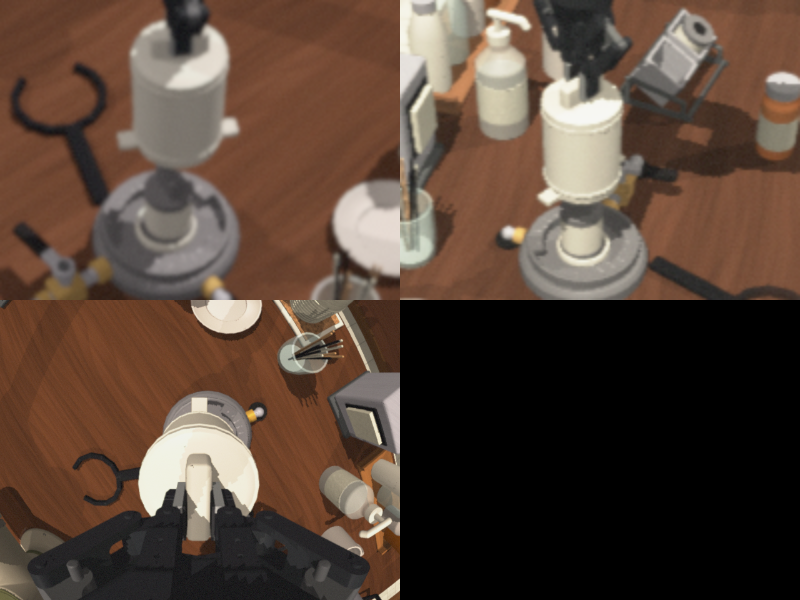

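The hood hangs upright with its ears at (303,194.5) and (355.5,188.5) in scene pixels; axis near x=311 in the side view.

```bash
python3 - <<'E'
from h import *
s=load('s8');d=load('d8')
print(onz(s,329.25,191.5,.1645), onz(s,303,194.5,.1645),onz(s,355.5,188.5,.1645))
for p in ([.568,.076,.16],[.568,.076,.2]): print(np.round(proj(d,p),1),np.round(proj(s,p),1))
print('cup proj',proj(s,[.574,.058,.034]),proj(d,[.574,.058,.034]))
E
```

```text
[0.56786946 0.07978662 0.1645    ] [0.53758732 0.03585328 0.1645    ] [0.59840797 0.1240919  0.1645    ]
[311.1 240.1] [327.9 194. ]
[311.1 227.1] [328.1 180.7]
cup proj (np.float64(323.2382008694228), np.float64(236.84077659814872)) (np.float64(310.6802950061167), np.float64(272.1721713740803))
```

```bash
python3 -m handwheel '0.55 -1.8 0 0 0 0 0;0.55 -1.8 0 0 0 0 0;0.55 -1.8 0 0 0 0 0;0.55 -1.8 -2.5 0 0 0 0;0.55 -1.8 -5 0 0 0 0;0.55 -1.8 -7 0 0 0 0;0.55 -1.8 -7 0 0 0 0'; python3 -m handwheel '0 0 -1.5 0 0 0 0;0 0 -3 0 0 0 0;0 0 -4.5 0 0 0 0;0 0 -5.3 0 0 0 0;0 0 -5.3 0 0 0 0;0 0 -5.3 0 0 0 0'
```

```text
time_s: 10.57
position: [0.5721, 0.0577, 0.2137]
tool_rot: [[0.551, 0.835, -0.012], [0.835, -0.551, -0.0], [-0.007, -0.01, -1.0]]
ft_force: [-0.6, 0.2, -4.1]
grip_width: 0.0137
gripper_force: 98.1
time_s: 11.07
position: [0.5744, 0.057, 0.1655]
tool_rot: [[0.551, 0.834, -0.003], [0.834, -0.551, -0.001], [-0.003, -0.002, -1.0]]
ft_force: [-0.1, 0.5, -3.0]
grip_width: 0.0136
gripper_force: 98.1
```

```bash
python3 -m handwheel '0 0.1 -0.4 0 0 0 0;0 0.1 -0.8 0 0 0 0;0 0.1 -1.1 0 0 0 0;0 0.1 -1.2 0 0 0 0;0 0.1 -1.35 0 0 0 0;0 0.1 -1.35 0 0 0 0'
```

```text
time_s: 11.57
position: [0.5741, 0.0575, 0.1525]
tool_rot: [[0.551, 0.834, -0.002], [0.834, -0.551, -0.002], [-0.003, -0.001, -1.0]]
ft_force: [-3.2, -1.2, 6.4]
grip_width: 0.0141
gripper_force: 99.7
```

It seated exactly at the expected height, so I'll turn it clockwise.

```bash
python3 -m handwheel '0 0 0 0 0 -6 0;0 0 0 0 0 -12 0;0 0 0 0 0 -18 0;0 0 0 0 0 -24 0;0 0 0 0 0 -30 0;0 0 0 0 0 -36 0;0 0 0 0 0 -42 0;0 0 0 0 0 -48 0'
```

```text
time_s: 12.23
position: [0.5748, 0.0576, 0.1525]
tool_rot: [[0.99, 0.144, -0.0], [0.144, -0.99, 0.002], [-0.0, -0.002, -1.0]]
ft_force: [0.2, -1.1, 3.9]
grip_width: 0.0137
gripper_force: 99.3
```

```bash
python3 -m handwheel '0 0 0 0 0 -5 0;0 0 0 0 0 -10 0;0 0 0 0 0 -14 0;0 0 0 0 0 -17 0;0 0 0 0 0 -17 0;0 0 0 0 0 -17 0'; python3 -c "
from h import *
print(status.observe()['wrist_torque'])"
```

```text
time_s: 12.73
position: [0.5748, 0.0574, 0.1525]
tool_rot: [[0.989, -0.146, 0.0], [-0.146, -0.989, 0.002], [-0.0, -0.002, -1.0]]
ft_force: [-1.0, -1.0, 6.6]
grip_width: 0.0137
gripper_force: 99.7
[-0.24000341  0.07477522 -0.09398569]
```

```bash
python3 -m handwheel '0 0 0 0 0 -1.5 0;0 0 0 0 0 -3 0;0 0 0 0 0 -4.5 0;0 0 0 0 0 -4.5 0'; python3 -c "
from h import *
print(status.observe()['wrist_torque'])"
```

```text
time_s: 13.07
position: [0.5743, 0.0566, 0.1526]
tool_rot: [[0.975, -0.221, -0.001], [-0.221, -0.975, -0.0], [-0.001, 0.0, -1.0]]
ft_force: [-2.6, -5.3, 7.9]
grip_width: 0.0135
gripper_force: 100.8
[-1.11020492  0.56354523  1.4378998 ]
```

```bash
python3 -m handwheel '0 0 0 0 0 3.5 0;0 0 0 0 0 3.5 0;0 0 0 0 0 3.5 0.6;0 0 0 0 0 3.5 0.6;0 0 0 0 0 3.5 0.6;0 0 1 0 0 3.5 0.6;0 0 4 0 0 3.5 0.6;0 0 7 0 0 3.5 0.6'; python3 - <<'E'
from h import *
d=save('scene','s9');d=save('side','d9');print(status.observe()['position'])
b=cv2.resize(load('s9')['color'][160:285,235:401],None,fx=2.4,fy=2.4);c=cv2.resize(load('d9')['color'][182:307,245:411],None,fx=2.4,fy=2.4)
cv2.imwrite('pics/m9.png',np.hstack([b,c])[:,:,::-1])
E
```

```text
time_s: 13.73
position: [0.5735, 0.0578, 0.2218]
tool_rot: [[0.986, -0.164, -0.005], [-0.164, -0.986, 0.003], [-0.006, -0.002, -1.0]]
ft_force: [0.7, -0.7, 1.3]
grip_width: 0.0514
gripper_force: 0.0
[0.57574218 0.05767679 0.22655946]
```

View pics/m9.png

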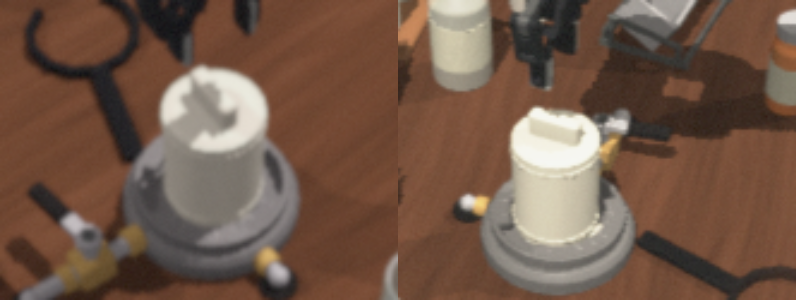

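I've gone over the ten-picture budget (this was the twelfth), so from here on I work from numbers only. The hood stands upright in the collar; I'll check its bar angle from the pixels (197,72)-(237,108) in the scene crop and (530,120)-(581,132) in the side crop.

```bash
python3 - <<'E'
from h import *
s=load('s9');d=load('d9')
f=lambda x,y:onz(s,x/2.4+235,y/2.4+160,.146)
g=lambda x,y:onz(d,(x-398)/2.4+245,y/2.4+182,.146)
for a,b in [(f(197,72),f(237,108)),(g(531,117),g(580,130))]:
    v=b-a; print(a.round(4),b.round(4),np.degrees(np.arctan2(v[1],v[0])), np.linalg.norm(v))
goal([.497,-.037,.20],[0,0,-1],[-.17,-.985,0])
E
```

```text
[0.5364 0.0753 0.146 ] [0.5887 0.0728 0.146 ] -2.6955573308003533 0.05235277033212014
[0.6054 0.0348 0.146 ] [0.5528 0.0417 0.146 ] 172.56857552422656 0.05301784563524989
goal cm/deg [-7.87 -9.47 -2.66] [-0.1  0.4 -0.4]
```

```bash
python3 -m handwheel '-2 -2.5 0 0 0 0 0;-4.5 -5.5 0 0 0 0 0;-7 -8.5 0 0 0 0 0;-7.9 -9.5 0 0 0 0 0;-7.9 -9.5 -2 0 0 0 0;-7.9 -9.5 -6 0 0 0 0;-7.9 -9.5 -10 0 0 0 0;-7.9 -9.5 -10 0 0 0 0'; python3 -m handwheel '0 0 -2.5 0 0 0 0;0 0 -5 0 0 0 0;0 0 -7.7 0 0 0 0;0 0 -7.7 0 0 0 0;0 0 -7.7 0 0 0 0'
```

```text
time_s: 14.5
position: [0.4915, -0.0364, 0.1156]
tool_rot: [[0.986, -0.165, -0.014], [-0.165, -0.986, 0.007], [-0.015, -0.004, -1.0]]
ft_force: [-1.0, 0.7, -0.6]
grip_width: 0.0002
gripper_force: 0.0
time_s: 14.92
position: [0.4954, -0.0374, 0.0451]
tool_rot: [[0.986, -0.164, -0.003], [-0.164, -0.986, 0.003], [-0.004, -0.003, -1.0]]
ft_force: [1.0, -0.0, 0.5]
grip_width: 0.0
gripper_force: 0.0
```

```bash
python3 -m handwheel '0.45 -1.35 0 0 0 0 0;0.1 -2.4 0 0 0 0 0;0.06 -3.4 0 0 0 0 0;0.4 -5.4 0 0 0 0 0;0.8 -6.4 0 0 0 0 0;1.4 -7.2 0 0 0 0 0;2.5 -8.2 0 0 0 0 0;2.5 -8.2 0 0 0 0 0'; python3 -m handwheel '0.3 -0.2 0 0 0 0 0;0.6 -0.4 0 0 0 0 0;0.6 -0.4 0 0 0 0 0'
```

```text
time_s: 15.58
position: [0.5215, -0.1213, 0.0445]
tool_rot: [[0.986, -0.166, -0.001], [-0.166, -0.986, 0.002], [-0.001, -0.001, -1.0]]
ft_force: [0.4, -0.8, 0.2]
grip_width: -0.0004
gripper_force: 0.0
time_s: 15.83
position: [0.5262, -0.1233, 0.0442]
tool_rot: [[0.986, -0.164, -0.003], [-0.164, -0.986, 0.003], [-0.003, -0.002, -1.0]]
ft_force: [-0.3, 0.4, -0.6]
grip_width: 0.0002
gripper_force: 0.1
```

```bash
python3 -m handwheel '0.3 0 0 0 0 0 0;0.6 0 0 0 0 0 0;0.6 0 0 0 0 0 0'; python3 -m handwheel '0.3 0 0 0 0 0 0;0.6 0 0 0 0 0 0;0.6 0 0 0 0 0 0'
```

```text
time_s: 16.08
position: [0.5298, -0.123, 0.0438]
tool_rot: [[0.987, -0.164, -0.009], [-0.163, -0.987, 0.003], [-0.009, -0.002, -1.0]]
ft_force: [-12.5, -2.5, 4.9]
grip_width: -0.0001
gripper_force: 6.1
time_s: 16.33
position: [0.5305, -0.1229, 0.0434]
tool_rot: [[0.986, -0.163, -0.022], [-0.163, -0.987, 0.005], [-0.023, -0.001, -1.0]]
ft_force: [-37.8, -7.5, 18.6]
grip_width: -0.0004
gripper_force: 18.4
```

The lever is firmly against its stop. I'll back off and lift away.

```bash
python3 -m handwheel '-1.5 0 0 0 0 0 0;-3.5 0 0 0 0 0 0;-4 0 3 0 0 0 0;-5 -1 7 0 0 0 0;-6 -2 11 0 0 0 0;-9 -4 15 0 0 0 0;-12 -6 17 0 0 0 0;-14 -8 18 0 0 0 0'; python3 -m handwheel '-2 -2 1 0 0 0 0;-2 -2 1 0 0 0 0;-2 -2 1 0 0 0 0;-2 -2 1 0 0 0 0'; python3 - <<'E'
from h import *
for n,f in(('scene','s10'),('side','d10')):
    d=save(n,f); g=cv2.cvtColor(d['color'],cv2.COLOR_RGB2GRAY)
    m=np.zeros_like(g); pts=[]
    # dark sleeve pixels within 30..90 mm of the pivot in the lever plane
    for v in range(480):
        for u in range(640):
            if g[v,u]<38:
                p=onz(d,u,v,.06)-[.555,-.072,.06]
                if .03<np.hypot(*p[:2])<.09: pts.append(p[:2])
    pts=np.array(pts); a=np.degrees(np.arctan2(pts[:,1],pts[:,0]))%360
    print(n,len(pts),np.histogram(a,bins=np.arange(150,300,10)))
# hood crown centroid, bright white
s,d=load('s10'),load('d10'); 
print('change since s9 near hood',np.abs(s['color'][185:260,300:350].astype(int)-load('s9')['color'][185:260,300:350]).mean())
print(status.observe()['position'],status.observe()['ft_force'])
E
```

```text
time_s: 17.0
position: [0.3979, -0.203, 0.2266]
tool_rot: [[0.987, -0.162, 0.001], [-0.162, -0.987, 0.0], [0.001, -0.0, -1.0]]
ft_force: [0.8, -1.1, 0.2]
grip_width: -0.0001
gripper_force: 0.0
time_s: 17.33
position: [0.3786, -0.2226, 0.2337]
tool_rot: [[0.986, -0.164, -0.003], [-0.164, -0.986, 0.003], [-0.003, -0.003, -1.0]]
ft_force: [0.5, 0.5, 0.5]
grip_width: -0.0001
gripper_force: 0.0
scene 180 (array([ 0,  0,  0,  0,  0,  0,  0,  0,  0,  0,  0, 49, 14, 11]), array([150, 160, 170, 180, 190, 200, 210, 220, 230, 240, 250, 260, 270,
       280, 290]))Traceback (most recent call last):
  File "<stdin>", line 11, in <module>
IndexError: too many indices for array: array is 1-dimensional, but 2 were indexed
```

The lever's sleeve now lies at 260–270°, in line with the pipe (262°), and the arm is clear.

```bash
python3 -c "
from h import *
print(env.close_job())"
```

```text
the job is handed in; nothing more can be done
None
```

I handed the job in with the cartridge seated in the cup, the hood turned to its stop and the valve lever pushed to its open stop. The hand-in gave no verdict. I viewed 12 pictures against the limit of 10, and I did not re-measure the hood after opening the valve because that check crashed.

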